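Widen the ratchet parcel stop and slide the waiting carton in

ROBOT

A 7-joint arm with a two-finger parallel gripper is mounted at the origin on the work surface. World frame = base frame: x ahead of the robot, y to its left, z up, the work surface at z = 0. Lengths are in m, angles in rad, forces in N, time in s.
With the tool pointing down it reaches from about 0.425 to 0.8 m from the base axis. Payload 8.3 kg.
Tool frame: the origin (TCP) lies on the centre line of the jaws, within the pads' length; the fingertips stand 19 mm ahead of it and the grasp point (between the pads) is the TCP; z points along the fingers, y is the line along which they close (so a half turn about z gives the same grasp; the last joint's range is limited). The gripper opens to 85 mm and grips with 20 to 120 N. Pads are 22 mm wide; open, the fingers measure 114 mm over their backs; the gripper's body (76 mm by 85 mm) begins 54 mm behind the grasp point. The pads swing forward as they close: fully open they stand 13 mm farther back than shut.
Start: joints at [1.205, 0.383, 0.016, 1.37, -0.006, 1.388, -0.046], TCP at [0.186, -0.597, 0.25] pointing down, gripper open.
Joint ranges: [-2.95, 2.95], [-0.25, 2.06], [-1.52, 1.56], [0.18, 2.33], [-1.44, 4.58], [0.02, 2.06], [-3.01, 3.01]. Speed limits (rad/s): [2.39, 2.39, 3.01, 3.01, 3.14, 3.14, 3.14].

INTERFACE

Orientations are given as a rotation vector (axis times angle).
In Python, from rig import robot, viewer, job gives the robot as it stands. The module is installed in compiled form; this text tells all that it offers.
- The arm moves only by the tool drive_tool, never from a script. Its argument "rows" is a list that holds one entry, the list of rows, each a list of 7 numbers: the turn, a rotation vector about the tool's x, y, z in degrees, then the shift along the tool's x, y, z in m, then the opening, from 0 (shut) to 1 (fully open). A call has 1 to 5 rows; each row shifts and turns the commanded pose from where the row before left it, along the tool's axes as they then stand; what a row does not reach is not made up. A row lasts 1/12 s, in which the tool goes at most 41.7 mm and 7.16 degrees, less where a joint would pass 70% of its speed; a pose out of reach is approached as far as the arm can. A call is refused whole if a number of a shift passes 0.0417 or a number of a turn 7.16, either way. A call with a gripper value outside its range is refused whole. The fingers move at their own pace and stop on an object; "force" is the grip in N (left out, the last holds). Time passes only in rows, so rows that do not move let the fingers close. It gives the time, the measured TCP pose, the force, the opening and the grip force at its end, in the units of the state.
- robot.get_obs(): the state, without advancing time (a new reading comes with each control period).
- viewer.snapshot(name): name is "scene" or "side" or "wrist"; returns a dict with "pixels" (480x640x3 uint8, blue, green, red), "K" (3x3 intrinsics, pixels), "R" (3x3) and "t" (3): a world point X has camera coordinates R X + t; the wrist camera has in their place "mount" (4x4, takes a point from camera to tool coordinates, whose origin is the TCP and whose axes are the flange's). Camera axes: x right, y down, z forward; pixel columns grow to the right and rows downward; lengths in m; the calibration is good to about 2 mm. A picture is of the moment at which its call begins: read the wrist's pose just before it. There is no depth.
- job.close_job(): hands the job in; it is judged then, once.
The state is a dict: "t": time; "joint_pos": joint angles; "joint_vel": joint speeds; "tau": joint torques, N m; "position": TCP position; "orientation": TCP orientation; "ft_force": force on the tool from outside, world axes, zero at the start; "wrist_torque": the same for the moment, N m; "gripper_width": finger opening in m; "finger_force": force on a finger pad.
Only numpy, scipy, OpenCV 4.12 (cv2) and the standard library are available. Lean on these libraries where they do the work, as an engineer would, in place of code of your own. Each camera call takes 0.05 s, during which the arm holds its last target. There are 200 camera calls.

TASK

The ratchet stop on the counter's parcel rail is set too narrow for the carton waiting in front of it. Using the fingertips only, press the release key on top of the sliding stop, keep it pressed while you push the stop all the way back along its bar to the end foot, and let the key spring up; then push the waiting carton along the counter, straight into the opened bay, until it meets the bar. Lift nothing, and leave the carton already in the bay and everything else standing where it is.

Things in the scene. Friction and masses are not known exactly. Their poses are not given: they have to be found in the camera images.
- parcel_rail: Fixed parcel rail. Origin on the counter under its bar; x points away from the robot, y along the bar, z up. Steel bar 16 mm square, centre 55 mm high, front face at x = -8 mm. Fixed end plate at +y: inner face y = +100 mm, 82 mm high, x from -75 to +22 mm. End foot, 78 mm high, at y = -117 to -131 mm. The bay, floored by the counter, lies before the bar between end plate and sliding stop.
- jaw (a joint): Travel of the sliding stop in m, towards rail -y: 0 = nearest the end plate, 0.110 = fully back at the end foot. It has a 50 mm long, 44 mm wide carriage on the bar. Ratchet teeth under the bar, 8 mm apart, block it from going back unless the key is held 6 mm or more down; towards the end plate it clicks freely. Sliding takes about 2 N.
- release (a joint): Travel of the release key in m: 0 = up, 0.009 = fully down (about 3 N to start it, 6 N at the bottom; springs back). It may stand up to 5 mm down while a tooth is half engaged.
- key_top (a point): Centre of the top of the release key: ribbed dark steel pad on the sliding stop, 38 mm (rail x) by 34 mm (along the bar), 105 mm above the counter when up, above the bar (rail x = 0, y = 0.026 m - joint jaw). On its -y side (towards the end foot) a wall of the stop, 44 mm wide, top 132 mm high, begins 19 mm from the key's centre: a fingertip on the key pushes the stop by it.
- stop_face (a point): Point on the bay side of the sliding stop's upright face plate (rail y = 0.050 m - joint jaw), 40 mm above the counter, at rail x = -70 mm. The plate is 81 mm high and reaches from rail x = -75 to +22 mm, like the end plate.
- carton: The waiting cardboard carton in front of the bay: 70 mm deep (its x), 64 mm wide (its y), 80 mm high, about 0.3 kg. Origin at the centre of its underside; z up. It slides on the counter. Against the bar its origin lies at rail x = -43 mm.
- filed: The carton already standing in the bay beside the end plate: 70 mm deep (x), 42 mm thick (y), 95 mm high; origin at the centre of its underside. Leave it alone.
- spare: Small carton 75 x 55 x 50 mm behind the rail; origin under its centre. Leave it alone.
- stamp: Wooden hand stamp, 32 mm foot, 74 mm high, to the right of the waiting carton; origin under its centre. Leave it alone.
- tape: Black tape dispenser, 110 x 44 mm, 88 mm high, to the left of the waiting carton; origin under its centre. Leave it alone.
- glue: White plastic glue bottle, 44 mm diameter, 100 mm high, behind the rail; origin under its centre. Leave it alone.
- mug: White mug, 80 mm diameter, 90 mm high, far left; origin under its centre. Leave it alone.
- parcel: Parcel 120 x 90 x 70 mm, to the right; origin under its centre. Leave it alone.

How it is judged:
On the way, in this order (a step that is already met when the one before it is completed fails the run):
1. the release key is pressed down by the fingers (value of joint release above 0.0058 m and contact force between the fingers and parcel_rail above 1 N), for 0.1 s.
2. the sliding stop is all the way back (value of joint jaw above 0.105 m), for 0.1 s.
3. the waiting carton is in the bay, at the bar (x of carton in the frame of parcel_rail above -0.057 m and y of carton in the frame of parcel_rail between -0.04 and 0.035 m and height (world z) of carton below 0.008 m and angle between carton's own z axis and vertical below 0.1 rad), for 0.1 s.
At the end, for the whole second after the job is handed in: The stop is back within 5 mm of its end, the key is up (within 3.5 mm), and the carton stands at rest on the counter between the plates, within 14 mm of the bar and turned less than 0.3 rad from square; the filed carton is upright within 25 mm and the other things within 30 mm of where they stood (all of step 3 and value of joint jaw above 0.105 m and value of joint release below 0.0035 m and angle between the x axis of carton and the x axis of parcel_rail, either way round below 0.3 rad and linear speed of carton below 0.01 m/s and distance of filed from where it was at the start of the episode below 0.025 m and angle between filed's own z axis and vertical below 0.1 rad and distance of each of spare, stamp, tape, glue, mug, parcel from where it was at the start of the episode below 0.03 m); the robot touches nothing.
It fails at once if the waiting carton is lifted or tipped (height (world z) of carton above 0.02 m or angle between carton's own z axis and vertical above 0.5 rad).
It fails at once if the filed carton is lifted, shoved or knocked over (distance of filed from where it was at the start of the episode above 0.03 m or angle between filed's own z axis and vertical above 0.4 rad).
It fails at once if a bystander is lifted, shoved or knocked over (distance of any of spare, stamp, tape, glue, mug, parcel from where it was at the start of the episode above 0.035 m or angle between any of spare, stamp, tape, glue, mug, parcel's own z axis and vertical above 0.5 rad).
It also fails if it takes over 54 s, if anything falls off the work surface, if the arm or the gripper's body presses on something with over 40 N, if the wrist force passes 120 N, or if a joint passes its speed limit or range.

## Working session

There is one attempt and no reset: what is moved stays moved. The work goes in short steps, Python scripts to look and compute and a tool call to move; the robot and the scene stay as the last step left them, time stands still between calls to the robot, and variables do not carry over. Pictures are saved under pics/ and viewed, at most 10 in all, crops included, and the job is handed in when it is done.

Besides the shell and the picture viewer there is one more tool, called by a JSON object that holds its "api" and its "payload". drive_tool: Moves the arm, as the interface text tells. Its arguments: {"type":"object","properties":{"rows":{"type":"array","items":{"type":"array","items":{"type":"array","items":{"type":"number"}}}},"force":{"type":"number"}},"required":["rows"]}

```bash
mkdir -p pics; cat > h.py <<'E'
import numpy as np, cv2
from rig import robot, viewer, job
from scipy.spatial.transform import Rotation as Ro
def snap(n,f=None):
    s=viewer.snapshot(n)
    if f: cv2.imwrite('pics/'+f,np.array(s['pixels']))
    return s
def ray(s,u,v):
    d=np.linalg.inv(s['K'])@np.array([u,v,1.]); R=np.array(s['R']);t=np.array(s['t'])
    return -R.T@t, R.T@d
def onz(s,u,v,z):
    c,d=ray(s,u,v); return c+d*(z-c[2])/d[2]
def tri(s1,p1,s2,p2):
    c,d=ray(s1,*p1);e,f=ray(s2,*p2); d/=np.linalg.norm(d);f/=np.linalg.norm(f)
    a=np.linalg.lstsq(np.c_[d,-f],e-c,rcond=None)[0]
    A=c+a[0]*d;B=e+a[1]*f; return (A+B)/2,np.linalg.norm(A-B)
E
python3 - <<'E'
from h import *
np.set_printoptions(precision=4,suppress=True)
import pickle
o=robot.get_obs(); print(o)
d={}
for n in('scene','side'):
    d[n]=snap(n,n+'0.png'); print(n,d[n]['K'],d[n]['R'],d[n]['t'])
pickle.dump(d,open('s0.pkl','wb'))
E
```

```text
{'t': 0.0, 'joint_pos': array([ 1.2051,  0.3843,  0.0163,  1.3712, -0.0063,  1.3882, -0.0465]), 'joint_vel': array([0.0008, 0.0017, 0.0006, 0.0002, 0.0018, 0.0006, 0.0002]), 'tau': array([ -0.0003, -62.7597,   0.8438, -37.1826,   0.0164,   0.0139,
         0.    ]), 'position': array([ 0.1863, -0.5961,  0.2492]), 'orientation': array([-3.1037, -0.4737,  0.0005]), 'ft_force': array([ 0.2216, -0.0092, -0.7018]), 'wrist_torque': array([ 0.0403, -0.0763,  0.0104]), 'finger_force': 0.0, 'gripper_width': 0.0854012729188825}
scene [[513.6743   0.     324.3203]
 [  0.     513.6743 233.9599]
 [  0.       0.       1.    ]] [[ 0.8234  0.5672 -0.0159]
 [ 0.3188 -0.4856 -0.814 ]
 [-0.4694  0.6651 -0.5807]] [-0.5116 -0.1193  1.5294]
side [[463.8246   0.     316.2592]
 [  0.     463.8246 241.9982]
 [  0.       0.       1.    ]] [[-0.8895 -0.4566  0.016 ]
 [-0.3502  0.6588 -0.6658]
 [ 0.2935 -0.5979 -0.7459]] [0.5594 0.2806 1.1508]
```

View pics/scene0.png

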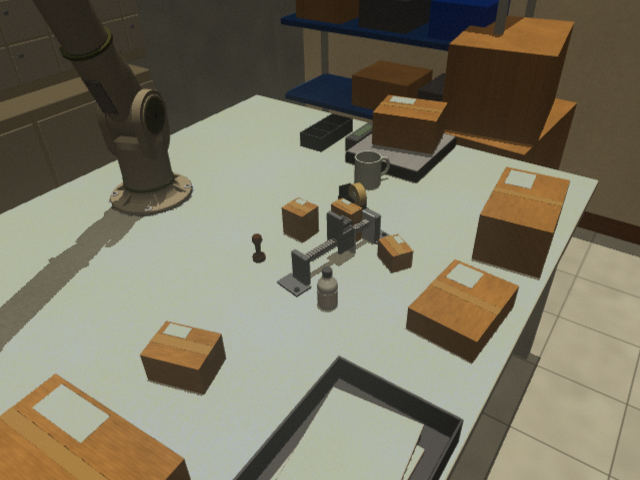

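View pics/side0.png

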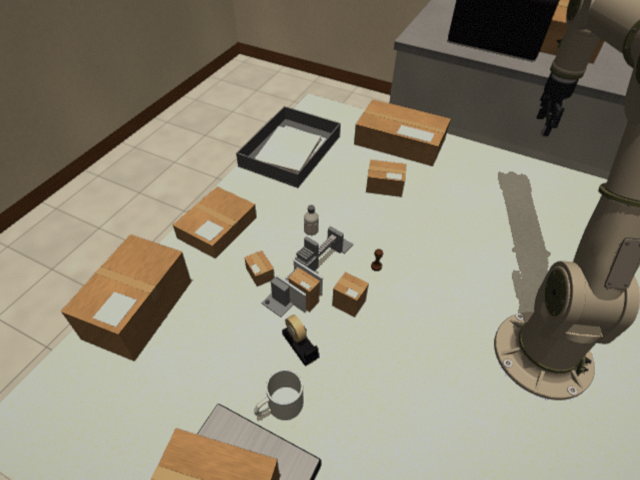

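```bash
python3 - <<'E'
import cv2
a=cv2.imread('pics/scene0.png')[175:315,240:420]
b=cv2.imread('pics/side0.png')[220:340,240:400]
cv2.imwrite('pics/sc.png',cv2.resize(a,(720,560),interpolation=cv2.INTER_CUBIC))
cv2.imwrite('pics/sd.png',cv2.resize(b,(800,600),interpolation=cv2.INTER_CUBIC))
E
```

```text
(no output)
```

View pics/sc.png

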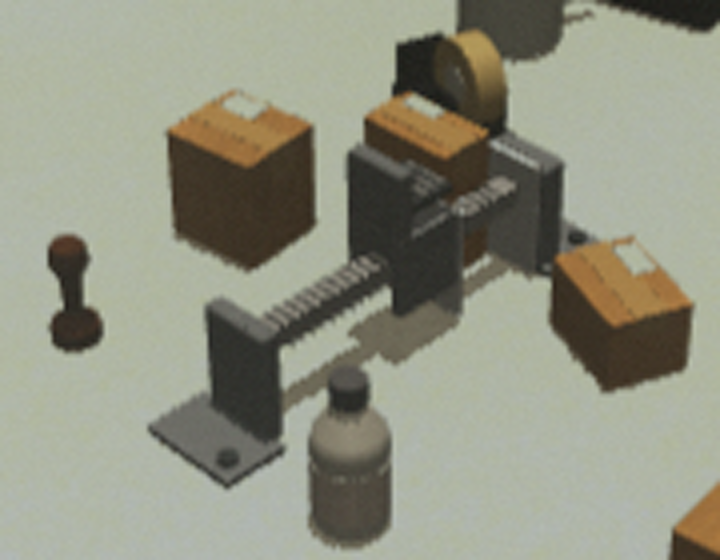

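View pics/sd.png

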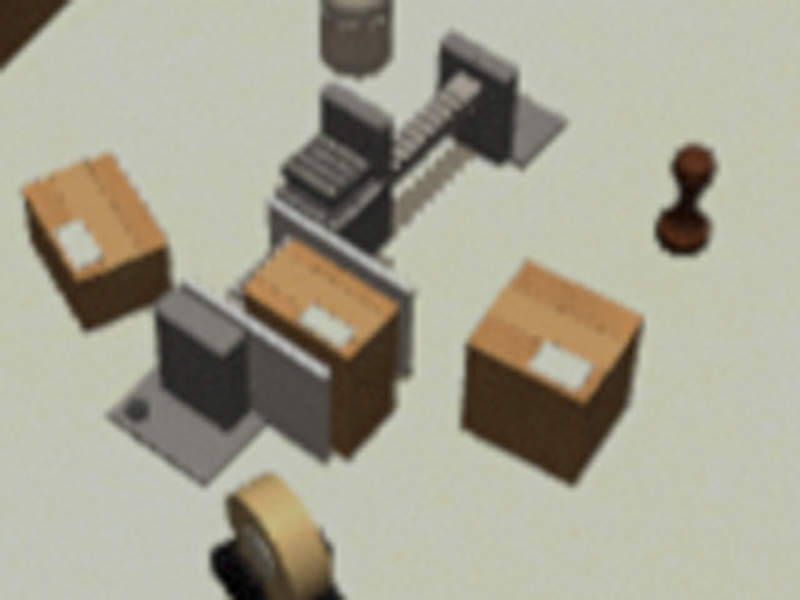

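```bash
python3 - <<'E'
from h import *
import pickle
np.set_printoptions(precision=4,suppress=True)
d=pickle.load(open('s0.pkl','rb')); a=d['scene'];b=d['side']
S=lambda u,v:(240+(u+.5)/4-.5,175+(v+.5)/4-.5)
D=lambda u,v:(240+(u+.5)/5-.5,220+(v+.5)/5-.5)
print('cams',ray(a,0,0)[0],ray(b,0,0)[0])
print('carton top')
for p in [(167,133),(233,90),(314,125),(250,165)]: print('sc',onz(a,*S(*p),.08))
for p in [(528,261),(643,322),(578,402),(468,340)]: print('sd',onz(b,*D(*p),.08))
print('carton base'); 
for p in [(250,268),(313,218),(175,238)]: print('sc',onz(a,*S(*p),0))
for p in [(575,485),(632,407),(463,430)]: print('sd',onz(b,*D(*p),0))
print('foot top')
for p in [(207,305),(220,297),(282,340),(272,350)]: print('sc',onz(a,*S(*p),.078))
for p in [(443,40),(455,30),(518,72),(510,82)]: print('sd',onz(b,*D(*p),.078))
print('key');
for p in [(283,165),(318,135),(370,165),(335,198)]: print('sd',onz(b,*D(*p),.105))
print('wall top')
for p in [(323,90),(333,85),(392,118),(386,130)]: print('sd',onz(b,*D(*p),.132))
for p in [(348,150),(360,145),(415,180)]: print('sc',onz(a,*S(*p),.132))
print('endplate top edge')
for p in [(180,283),(328,375)]: print('sd',onz(b,*D(*p),.082))
print('stop plate top edge')
for p in [(272,200),(410,293)]: print('sd',onz(b,*D(*p),.081))
print('stamp',onz(a,*S(77,330),.005),onz(b,*D(683,235),.005))
print('tape',onz(b,*D(280,570),0))
print('filed top')
for p in [(292,238),(400,305),(348,357),(245,285)]: print('sd',onz(b,*D(*p),.095))
E
```

```text
cams [ 1.1772 -0.7851  0.7829] [0.2582 0.7586 1.0363]
carton top
sc [0.4529 0.0541 0.08  ]
sc [0.4566 0.119  0.08  ]
sc [0.5258 0.113  0.08  ]
sc [0.5191 0.0534 0.08  ]
sd [0.5198 0.0496 0.08  ]
sd [0.451 0.058 0.08 ]
sd [0.4603 0.1189 0.08  ]
sd [0.5254 0.1102 0.08  ]
carton base
sc [0.5158 0.0523 0.    ]
sc [0.5174 0.1205 0.    ]
sc [0.4548 0.0519 0.    ]
sd [0.4573 0.1142 0.    ]
sd [0.4501 0.0547 0.    ]
sd [0.5243 0.1105 0.    ]
foot top
sc [ 0.5825 -0.0729  0.078 ]
sc [ 0.5841 -0.0629  0.078 ]
sc [ 0.6366 -0.0753  0.078 ]
sc [ 0.6372 -0.0855  0.078 ]
sd [ 0.6303 -0.0744  0.078 ]
sd [ 0.6277 -0.0847  0.078 ]
sd [ 0.582 -0.072  0.078]
sd [ 0.5827 -0.0629  0.078 ]
key
sd [0.6542 0.0703 0.105 ]
sd [0.6478 0.0431 0.105 ]
sd [0.6137 0.0488 0.105 ]
sd [0.6194 0.0774 0.105 ]
wall top
sd [0.6491 0.0349 0.132 ]
sd [0.6461 0.0293 0.132 ]
sd [0.608  0.0354 0.132 ]
sd [0.607  0.0443 0.132 ]
sc [0.6061 0.0352 0.132 ]
sc [0.6089 0.0434 0.132 ]
sc [0.6554 0.0303 0.132 ]
endplate top edge
sd [0.6723 0.1484 0.082 ]
sd [0.5775 0.1638 0.082 ]
stop plate top edge
sd [0.6577 0.0768 0.081 ]
sd [0.5646 0.0979 0.081 ]
stamp [ 0.4694 -0.0633  0.005 ] [ 0.4699 -0.0646  0.005 ]
tape [0.5697 0.2306 0.    ]
filed top
sd [0.6303 0.1043 0.095 ]
sd [0.5612 0.1168 0.095 ]
sd [0.5695 0.1576 0.095 ]
sd [0.6368 0.1424 0.095 ]
```

The side and scene views agree to about 2 mm. The rail yaw is about -10.5° with its origin near (0.631, 0.048). The key is at (0.634, 0.060), so jaw is about 0.014. The carton centre is at (0.489, 0.0845) and yawed about -6°. I'll turn the tool square to the rail with the fingers shut, then travel high.

{"api": "drive_tool", "payload": {"rows": [[[0,0,7,0,0,0,0],[0,0,7,0,0,0,0],[0,0,7,0,0,0,0],[0,0,7,0,0,0,0],[0,0,0,0,0,0,0]]], "force": 30}}

```text
t: 0.52
position: [0.1864, -0.5963, 0.2497]
orientation: [-3.126, 0.301, 0.001]
ft_force: [-0.4, -0.3, 0.5]
gripper_width: 0.0258
finger_force: 0.0
```

{"api": "drive_tool", "payload": {"rows": [[[0,0,0,0.016,-0.036,0,0],[0,0,0,0.016,-0.036,0,0],[0,0,0,0.016,-0.036,0,0],[0,0,0,0.016,-0.036,0,0],[0,0,0,0.016,-0.036,0,0]]]}}

```text
t: 0.93
position: [0.2989, -0.4326, 0.2501]
orientation: [-3.129, 0.284, 0.001]
ft_force: [0.8, 0.2, 0.9]
gripper_width: -0.0003
finger_force: 0.0
```

{"api": "drive_tool", "payload": {"rows": [[[0,0,0,0.016,-0.036,0,0],[0,0,0,0.016,-0.036,0,0],[0,0,0,0.016,-0.036,0,0],[0,0,0,0.016,-0.036,0,0],[0,0,0,0.016,-0.036,0,0]]]}}

```text
t: 1.35
position: [0.4108, -0.2705, 0.2504]
orientation: [3.128, -0.284, 0.0]
ft_force: [0.5, -0.4, -0.0]
gripper_width: 0.0
finger_force: 0.0
```

{"api": "drive_tool", "payload": {"rows": [[[0,0,0,0.016,-0.036,0,0],[0,0,0,0.016,-0.036,0,0],[0,0,0,0.016,-0.036,0,0],[0,0,0,0.016,-0.036,0,0],[0,0,0,0.016,-0.036,0,0]]]}}

```text
t: 1.77
position: [0.5227, -0.1085, 0.2503]
orientation: [3.129, -0.284, 0.0]
ft_force: [0.3, 0.2, -0.6]
gripper_width: -0.0001
finger_force: 0.0
```

{"api": "drive_tool", "payload": {"rows": [[[0,0,0,0.016,-0.036,0,0],[0,0,0,0.016,-0.036,0,0],[0,0,0,0.016,-0.036,0,0],[0,0,0,0,0,0,0],[0,0,0,0,0,0,0]]]}}

```text
t: 2.18
position: [0.5896, -0.0096, 0.2495]
orientation: [-3.128, 0.277, 0.002]
ft_force: [-0.6, -1.2, -0.8]
gripper_width: -0.0001
finger_force: 0.0
```

```bash
python3 - <<'E'
from h import *
np.set_printoptions(precision=4,suppress=True)
o=robot.get_obs(); s=snap('wrist','w1.png'); print(o['position'],o['orientation']); print(s['K'],s['mount'])
E
```

```text
[ 0.5896 -0.0096  0.2495] [-3.1279  0.2767  0.0021]
[[405.2561   0.     322.1021]
 [  0.     405.2561 237.0818]
 [  0.       0.       1.    ]] [[-0.0017 -0.954  -0.2998  0.0769]
 [ 1.     -0.0014 -0.001   0.0009]
 [ 0.0006 -0.2998  0.954  -0.1234]
 [ 0.      0.      0.      1.    ]]
```

View pics/w1.png

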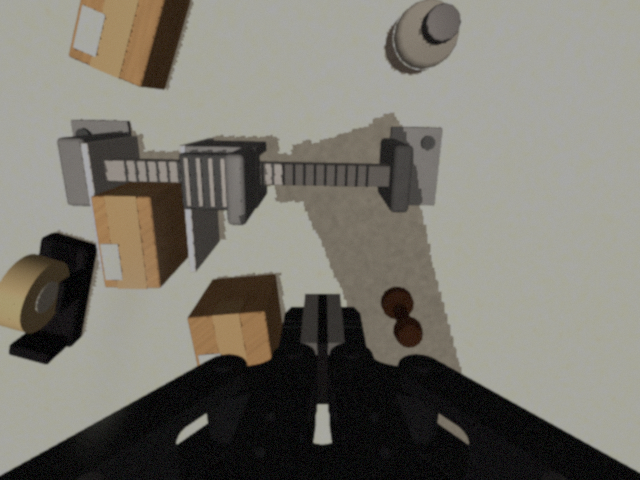

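```bash
cat >> h.py <<'E'
def wcam(s,o):
    M=np.array(s['mount']); Rt=Ro.from_rotvec(o['orientation']).as_matrix()
    Rw=Rt@M[:3,:3]; c=Rt@M[:3,3]+o['position']
    return dict(K=s['K'],R=Rw.T,t=-Rw.T@c)
def rail(p,o=(.631,.048),yaw=-10.5):
    c,s=np.cos(np.radians(yaw)),np.sin(np.radians(yaw)); d=np.array(p[:2])-o
    return np.array([c*d[0]+s*d[1],-s*d[0]+c*d[1]])
E
python3 - <<'E'
from h import *
np.set_printoptions(precision=4,suppress=True)
o=robot.get_obs(); s=wcam(snap('wrist'),o)
for n,u,v,z in [('key bl',184,208,.105),('key tl',184,153,.105),('key tr',229,153,.105),('key br',229,208,.105),('wall fr',243,222,.132),('wall fl',229,222,.132),('foot top fl',392,212,.078),('foot fr',409,211,.078),('foot tr',411,140,.078),('carton',190,318,.08),('carton',217,275,.08),('carton',277,278,.08),('filed',182,190,.095)]:
    p=onz(s,u,v,z); print(n,p,rail(p))
print('tcp',rail(o['position']))
E
```

```text
key bl [0.619  0.0769 0.105 ] [-0.0171  0.0263]
key tl [0.6544 0.0666 0.105 ] [0.0196 0.0225]
key tr [0.6491 0.0378 0.105 ] [ 0.0196 -0.0068]
key br [0.6134 0.0469 0.105 ] [-0.0171 -0.0043]
wall fr [0.6085 0.0332 0.132 ] [-0.0195 -0.0187]
wall fl [0.61   0.0417 0.132 ] [-0.0195 -0.01  ]
foot top fl [ 0.5832 -0.0649  0.078 ] [-0.0265 -0.1197]
foot fr [ 0.5816 -0.0775  0.078 ] [-0.0257 -0.1324]
foot tr [ 0.6329 -0.085   0.078 ] [ 0.0261 -0.1304]
carton [0.5257 0.1076 0.08  ] [-0.1144  0.0394]
carton [0.5582 0.0764 0.08  ] [-0.0767  0.0147]
carton [0.5473 0.0309 0.08  ] [-0.0792 -0.0321]
filed [0.6299 0.0786 0.095 ] [-0.0067  0.0299]
tcp [-0.0302 -0.0668]
```

The wrist view confirms it: key centre at rail (0.001, 0.010), wall face at rail y ≈ -0.0095, so jaw is about 0.016. Moving above the key and partway down.

{"api": "drive_tool", "payload": {"rows": [[[0,0,0,0.015,-0.039,0,0],[0,0,0,0.015,-0.039,0,0],[0,0,0,0,0,0.035,0],[0,0,0,0,0,0.035,0],[0,0,0,0,0,0.035,0]]]}}

```text
t: 2.7
position: [0.6333, 0.0566, 0.1448]
orientation: [3.128, -0.291, 0.003]
ft_force: [0.4, -0.4, -0.1]
gripper_width: 0.0002
finger_force: 0.0
```

{"api": "drive_tool", "payload": {"rows": [[[0,0,0,0,0,0,0],[0,0,0,0,0,0,0],[0,0,0,0,0,0.008,0],[0,0,0,0,0,0,0],[0,0,0,0,0,0,0]]]}}

```text
t: 3.12
position: [0.6336, 0.0572, 0.1389]
orientation: [3.128, -0.293, 0.003]
ft_force: [-0.2, 0.5, -0.2]
gripper_width: -0.0
finger_force: 0.0
```

```bash
python3 - <<'E'
from h import *
o=robot.get_obs(); print(rail(o['position']),o['position'],o['ft_force'],Ro.from_rotvec(o['orientation']).as_matrix().round(3))
snap('wrist','w2.png')
E
```

```text
[0.00089362 0.00951091] [0.63361188 0.0571888  0.13892252] [-0.1833015   0.54343835 -0.19233539] [[ 0.983 -0.186  0.002]
 [-0.186 -0.983 -0.   ]
 [ 0.002 -0.    -1.   ]]
```

View pics/w2.png

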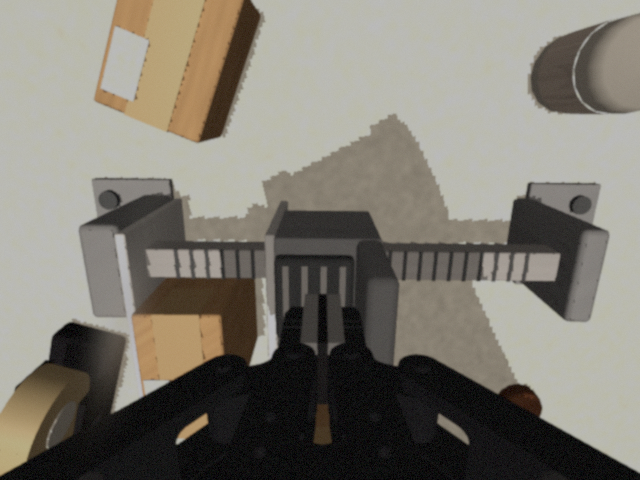

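The fingers sit over the ribbed key (columns 277–355), clear of the wall at column 357. Pressing gently.

{"api": "drive_tool", "payload": {"rows": [[[0,0,0,0,0,0.01,0],[0,0,0,0,0,0.005,0],[0,0,0,0,0,0.003,0],[0,0,0,0,0,0.003,0],[0,0,0,0,0,0.002,0]]]}}

```text
t: 3.58
position: [0.6336, 0.0579, 0.1149]
orientation: [-3.128, 0.292, -0.003]
ft_force: [-3.6, -0.8, 22.2]
gripper_width: 0.0001
finger_force: 11.4
```

{"api": "drive_tool", "payload": {"rows": [[[0,0,0,0,0,0.001,0],[0,0,0,0,0,0,0],[0,0,0,0,0,0,0]]]}}

```text
t: 3.83
position: [0.6337, 0.0583, 0.1151]
orientation: [-3.128, 0.291, -0.003]
ft_force: [-3.1, -1.8, 12.2]
gripper_width: 0.0001
finger_force: 6.2
```

Key bottomed at z = 0.115 (expected 0.115) with about 12 N. Now sliding the stop back.

{"api": "drive_tool", "payload": {"rows": [[[0,0,0,0,0.008,0,0],[0,0,0,0,0.008,0,0],[0,0,0,0,0.008,0,0],[0,0,0,0,0.008,0,0],[0,0,0,0,0.008,0,0]]]}}

```text
t: 4.25
position: [0.626, 0.0201, 0.1151]
orientation: [-3.126, 0.289, -0.003]
ft_force: [-2.9, 2.8, 13.1]
gripper_width: -0.0006
finger_force: 6.3
```

{"api": "drive_tool", "payload": {"rows": [[[0,0,0,0,0.008,0,0],[0,0,0,0,0.008,0,0],[0,0,0,0,0.008,0,0],[0,0,0,0,0.008,0,0],[0,0,0,0,0.008,0,0]]]}}

```text
t: 4.67
position: [0.6183, -0.0192, 0.115]
orientation: [-3.127, 0.289, -0.002]
ft_force: [-5.3, 2.6, 14.5]
gripper_width: -0.0002
finger_force: 7.1
```

{"api": "drive_tool", "payload": {"rows": [[[0,0,0,0,0.005,0,0],[0,0,0,0,0.005,0,0],[0,0,0,0,0.004,0,0],[0,0,0,0,0,0,0],[0,0,0,0,0,0,0]]]}}

```text
t: 5.08
position: [0.6154, -0.0342, 0.115]
orientation: [3.128, -0.291, 0.0]
ft_force: [-8.1, 0.7, 15.0]
gripper_width: -0.0002
finger_force: 8.0
```

{"api": "drive_tool", "payload": {"rows": [[[0,0,0,0,0.003,0,0],[0,0,0,0,0.003,0,0],[0,0,0,0,0,0,0],[0,0,0,0,0,0,0]]]}}

```text
t: 5.42
position: [0.6152, -0.0373, 0.115]
orientation: [-3.125, 0.287, -0.003]
ft_force: [-1.2, 6.6, 12.7]
gripper_width: 0.0003
finger_force: 6.6
```

{"api": "drive_tool", "payload": {"rows": [[[0,0,0,0,0.002,0,0],[0,0,0,0,0.002,0,0],[0,0,0,0,0,0,0],[0,0,0,0,0,0,0]]]}}

```text
t: 5.75
position: [0.6151, -0.0375, 0.115]
orientation: [-3.122, 0.282, -0.004]
ft_force: [1.3, 13.3, 9.5]
gripper_width: -0.0003
finger_force: 9.3
```

The stop is against the foot: y force rises with no travel. Lifting straight up.

{"api": "drive_tool", "payload": {"rows": [[[0,0,0,0,-0.003,0,0],[0,0,0,0,0,-0.01,0],[0,0,0,0,0,-0.03,0],[0,0,0,0,0,-0.04,0],[0,0,0,0,0,-0.04,0]]]}}

```text
t: 6.17
position: [0.6129, -0.0408, 0.2329]
orientation: [-3.128, 0.29, 0.007]
ft_force: [1.4, 0.5, 0.8]
gripper_width: 0.0002
finger_force: 0.0
```

```bash
python3 - <<'E'
from h import *
np.set_printoptions(precision=4,suppress=True)
o=robot.get_obs(); print(o['position'],rail(o['position']),Ro.from_rotvec(o['orientation']).as_matrix())
a=np.array(snap('scene')['pixels'])[175:315,240:420]; b=np.array(snap('side')['pixels'])[220:340,240:400]
cv2.imwrite('pics/c3.png',np.hstack([cv2.resize(a,(400,311),interpolation=cv2.INTER_CUBIC),cv2.resize(b,(400,311)[:2],interpolation=cv2.INTER_CUBIC)]))
E
```

```text
[ 0.6129 -0.0408  0.2329] [-0.0016 -0.0906] [[ 0.9829 -0.1838 -0.0044]
 [-0.1838 -0.983   0.0007]
 [-0.0044  0.0001 -1.    ]]
```

View pics/c3.png

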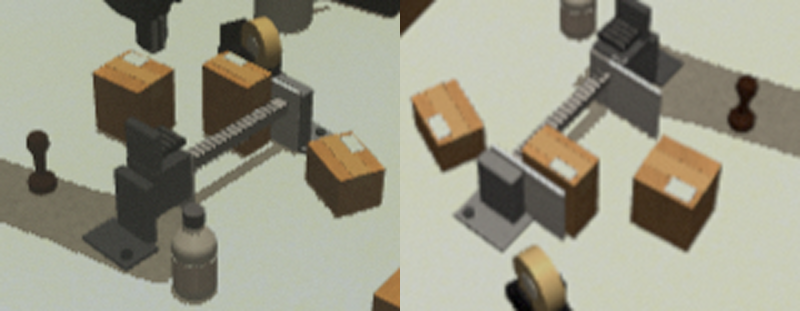

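The stop sits at the foot with the key up, and the filed carton hasn't moved. Going behind the waiting carton with the fingers part open.

{"api": "drive_tool", "payload": {"rows": [[[0,0,0,-0.035,-0.0165,0,0.45],[0,0,0,-0.035,-0.0165,0,0.45],[0,0,0,-0.035,-0.0165,0,0.45],[0,0,0,-0.035,-0.0165,0,0.45],[0,0,0,-0.035,-0.0165,0,0.45]]]}}

```text
t: 6.68
position: [0.4555, 0.073, 0.2324]
orientation: [3.128, -0.292, -0.002]
ft_force: [0.4, 0.4, 0.7]
gripper_width: 0.0384
finger_force: 0.0
```

{"api": "drive_tool", "payload": {"rows": [[[0,0,0,-0.034,-0.016,0,0.45],[0,0,0,0,0,0,0.45],[0,0,0,0,0,0.035,0.45],[0,0,0,0,0,0.035,0.45],[0,0,0,0,0,0,0.45]]]}}

```text
t: 7.1
position: [0.423, 0.0931, 0.1577]
orientation: [3.126, -0.291, -0.014]
ft_force: [-1.9, -0.7, -0.9]
gripper_width: 0.0387
finger_force: 0.0
```

```bash
python3 - <<'E'
from h import *
np.set_printoptions(precision=4,suppress=True)
o=robot.get_obs(); print(o['position'],rail(o['position']),o['gripper_width'],Ro.from_rotvec(o['orientation']).as_matrix())
snap('wrist','w4.png')
E
```

```text
[0.423  0.0931 0.1577] [-0.2127  0.0065] 0.03866217435106103 [[ 0.9828 -0.1844 -0.0094]
 [-0.1844 -0.9828 -0.0016]
 [-0.0089  0.0033 -1.    ]]
```

View pics/w4.png

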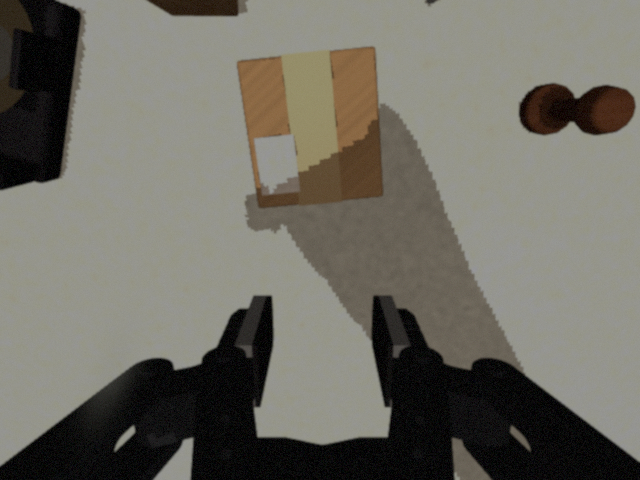

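The carton (columns 240–380) lies ahead of the finger pair and is centred on it. Lowering.

{"api": "drive_tool", "payload": {"rows": [[[0,0,0,0,0,0.035,0.45],[0,0,0,0,0,0.035,0.45],[0,0,0,0,0,0.03,0.45],[0,0,0,0,0,0,0.45],[0,0,0,0,0,0,0.45]]]}}

```text
t: 7.57
position: [0.4271, 0.0942, 0.064]
orientation: [-3.128, 0.292, 0.003]
ft_force: [-0.4, -0.2, 0.5]
gripper_width: 0.0385
finger_force: 0.0
```

{"api": "drive_tool", "payload": {"rows": [[[0,0,0,0.004,0,0,0.45],[0,0,0,0.004,0,0,0.45],[0,0,0,0.004,0,0,0.45],[0,0,0,0.004,0,0,0.45],[0,0,0,0.004,0,0,0.45]]]}}

```text
t: 7.98
position: [0.4476, 0.0906, 0.0642]
orientation: [-3.128, 0.291, -0.002]
ft_force: [-1.7, 1.3, 1.0]
gripper_width: 0.0383
finger_force: 1.0
```

{"api": "drive_tool", "payload": {"rows": [[[0,0,0,-0.003,0,0.004,0.45],[0,0,0,0,0,0.004,0.45],[0,0,0,0.007,0,0,0.45],[0,0,0,0.007,0,0,0.45],[0,0,0,0.007,0,0,0.45]]]}}

```text
t: 8.4
position: [0.4648, 0.0869, 0.0551]
orientation: [3.128, -0.291, -0.001]
ft_force: [-0.8, 0.1, -0.0]
gripper_width: 0.0384
finger_force: 0.7
```

{"api": "drive_tool", "payload": {"rows": [[[0,0,0,0.007,0,0,0.45],[0,0,0,0.007,0,0,0.45],[0,0,0,0.007,0,0,0.45],[0,0,0,0.007,0,0,0.45],[0,0,0,0,0,0,0.45]]]}}

```text
t: 8.82
position: [0.4937, 0.0816, 0.0555]
orientation: [-3.127, 0.293, -0.002]
ft_force: [-0.7, -0.6, -0.5]
gripper_width: 0.0386
finger_force: 0.0
```

```bash
python3 - <<'E'
from h import *
o=robot.get_obs(); print(o['position'],rail(o['position']),o['ft_force'])
b=np.array(snap('side')['pixels'])[220:340,240:400]
cv2.imwrite('pics/c5.png',cv2.resize(b,(800,600),interpolation=cv2.INTER_CUBIC))
E
```

```text
[0.49366254 0.08155884 0.05550204] [-0.14115335  0.00796913] [-0.6614317  -0.57871108 -0.53142605]
```

View pics/c5.png

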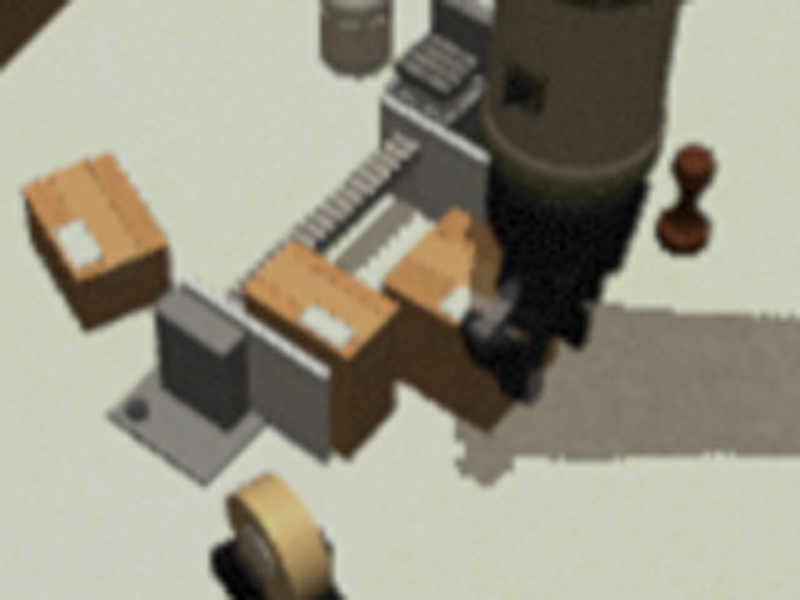

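The carton is upright, square and heading into the bay clear of the filed carton. Its left top corner is at about (385, 285) and the filed carton's right corner at (400, 305). Continuing.

{"api": "drive_tool", "payload": {"rows": [[[0,0,0,0.007,0.001,0,0.45],[0,0,0,0.007,0.001,0,0.45],[0,0,0,0.007,0.001,0,0.45],[0,0,0,0.007,0,0,0.45],[0,0,0,0.007,0,0,0.45]]]}}

```text
t: 9.28
position: [0.5266, 0.0721, 0.0553]
orientation: [3.128, -0.292, 0.0]
ft_force: [-1.7, 0.6, -1.6]
gripper_width: 0.0381
finger_force: 0.7
```

{"api": "drive_tool", "payload": {"rows": [[[0,0,0,0.005,0,0,0.45],[0,0,0,0.004,0,0,0.45],[0,0,0,0.003,0,0,0.45],[0,0,0,0,0,0,0.45]]]}}

```text
t: 9.62
position: [0.5382, 0.0702, 0.0553]
orientation: [-3.128, 0.292, -0.001]
ft_force: [-0.8, 0.1, 0.0]
gripper_width: 0.0384
finger_force: 0.0
```

```bash
python3 - <<'E'
from h import *
o=robot.get_obs(); print(o['position'],rail(o['position']),o['ft_force'])
E
```

```text
[0.53821574 0.07023381 0.05531242] [-0.09528237  0.00495292] [-7.59303126e-01  8.47617212e-02  4.90072289e-04]
```

{"api": "drive_tool", "payload": {"rows": [[[0,0,0,0.003,0,0,0.45],[0,0,0,0.003,0,0,0.45],[0,0,0,0.002,0,0,0.45],[0,0,0,0,0,0,0.45]]]}}

```text
t: 9.95
position: [0.5424, 0.0697, 0.0546]
orientation: [3.128, -0.289, -0.01]
ft_force: [-13.6, 1.5, 5.7]
gripper_width: 0.0379
finger_force: 0.0
```

Met the bar: 13.6 N at TCP rail x ≈ -0.091, where -0.089 was expected. Backing straight off, then up.

{"api": "drive_tool", "payload": {"rows": [[[0,0,0,-0.01,0,0,0.45],[0,0,0,-0.03,0,0,0.45],[0,0,0,-0.04,0,0,0.45],[0,0,0,0,0,-0.04,0.45],[0,0,0,0,0,-0.04,0.45]]]}}

```text
t: 10.37
position: [0.4589, 0.0828, 0.1312]
orientation: [3.124, -0.287, -0.021]
ft_force: [3.8, -0.1, 2.1]
gripper_width: 0.0385
finger_force: 0.0
```

{"api": "drive_tool", "payload": {"rows": [[[0,0,0,0,0,-0.04,0.45],[0,0,0,0,0.035,-0.02,0.45],[0,0,0,0,0.035,0,0.45],[0,0,0,0,0.035,0,0.45],[0,0,0,0,0,0,0.45]]]}}

```text
t: 10.78
position: [0.447, -0.0269, 0.1961]
orientation: [3.124, -0.305, 0.003]
ft_force: [-0.2, -0.8, -0.4]
gripper_width: 0.0383
finger_force: 0.0
```

```bash
python3 - <<'E'
from h import *
a=np.array(snap('scene')['pixels'])[175:315,240:420]; b=np.array(snap('side')['pixels'])[220:340,240:400]
cv2.imwrite('pics/c6.png',np.hstack([cv2.resize(a,(400,300),interpolation=cv2.INTER_CUBIC),cv2.resize(b,(400,300),interpolation=cv2.INTER_CUBIC)]))
E
```

```text
(no output)
```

View pics/c6.png

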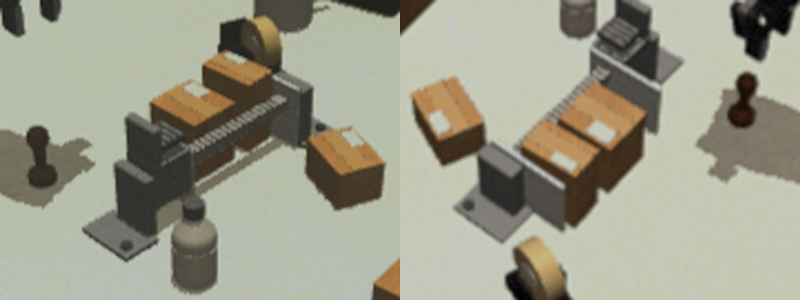

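The carton stands square in the bay beside the filed one, with the stop still back. A quick numeric check, then I'll hand it in.

```bash
python3 - <<'E'
from h import *
s=snap('side'); P=[]
for u,v in [(193,82),(245,113),(213,150),(160,118)]:
    p=onz(s,240+u/2.5,220+v/2.5,.08); P.append(rail(p))
P=np.array(P); c=P.mean(0); print(P.round(4),c)
if -.054<c[0]<-.034 and -.035<c[1]<.03: print(job.close_job())
E
```

```text
[[-0.0124 -0.0249]
 [-0.0819 -0.025 ]
 [-0.0847  0.0352]
 [-0.0156  0.0362]] [-0.04863309  0.00540821]
the job is handed in; nothing more can be done
None
```

I pressed the key, pushed the stop all the way back to the end foot and let the key spring up. I then pushed the carton square into the bay until it met the bar, with nothing else visibly moved. The job is handed in, but no verdict came back.

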